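# Clamp a sample holder to the wrench's set torque

### The arm

A 7-joint arm with a two-finger parallel gripper is mounted at the origin on the work surface. World frame = base frame: x ahead of the robot, y to its left, z up, the work surface at z = 0. Lengths are in m, angles in rad, forces in N, time in s.
With the tool pointing down it reaches from about 0.4 to 0.85 m from the base axis. Payload 10.4 kg.
Tool frame: the origin (TCP) lies midway between the tips of the shut fingers; the grasp point (between the pads) lies 19 mm behind it; y points along the fingers, x is the direction in which the jaws open and shut, and the axes are right-handed (so a half turn about y gives the same grasp; the last joint's range is limited). The gripper opens to 87 mm and grips with 3 to 60 N. Pads are 19 mm wide; open, the fingers measure 117 mm over their backs; the gripper's body (75 mm by 190 mm) begins 51 mm behind the grasp point.
Start: joints at [-1.326, 0.332, -0.065, 1.46, 0.022, 1.35, -0.088], TCP at [0.165, 0.603, 0.188] pointing down, gripper open.
Joint ranges: [-2.6, 2.6], [-0.5, 2.12], [-1.47, 1.34], [0.16, 2.42], [-1.27, 4.41], [0.06, 2.06], [-2.6, 2.6]. Speed limits (rad/s): [2.22, 2.22, 2.79, 2.79, 3.14, 3.14, 3.14].

### API

Orientations are given as a unit quaternion [x, y, z, w].
In Python, from bench import * gives the robot as it stands.
- The arm moves only by the tool jog_arm, never from a script. Its argument "commands" is a list of rows, each an object with "translation": the shift along the world's x, y, z in mm, a list of three; "twist": the turn about the world's z in rad. A call has 1 to 20 rows; each row shifts and turns the commanded pose from where the row before left it; what a row does not reach is not made up. A row lasts 1/10 s, in which the tool goes at most 50 mm and 8.59 degrees, less where a joint would pass 70% of its speed; a pose out of reach is approached as far as the arm can. A call is refused whole if a number of a shift passes 50 or a number of a turn 0.15, either way. A call with a gripper value outside its range is refused whole. "grip" is the closure, from 0 (fully open) to 1 (shut), set as the call begins (left out, the last holds). The fingers move at their own pace and stop on an object; "grip_force" is the grip in N (left out, the last holds). Time passes only in rows, so rows that do not move let the fingers close. It gives the time, the measured TCP pose, the force and the opening at its end, in the units of the state.
- read_state(): the state, without advancing time (a new reading comes with each control period).
- camera(name): name is "side" or "top"; returns a dict with "img" (480x640x3 uint8, red, green, blue), "fx", "fy", "cx", "cy" (pixels), "cam_to_world" (4x4, takes a point from camera to world coordinates). Camera axes: x right, y down, z forward; pixel columns grow to the right and rows downward; lengths in m; the calibration is good to about 2 mm. A picture is of the moment at which its call begins. There is no depth.
- close_job(): hands the job in, once; it reports no verdict.
The state is a dict: "time": time; "joint_positions": joint angles; "joint_vel": joint speeds; "joint_torque": joint torques, N m; "ee_pos": TCP position; "eef_rot": TCP orientation; "ft_force": force on the tool from outside, world axes, zero at the start; "torque": the same for the moment, N m; "width": finger opening in m.
Only numpy, scipy, OpenCV 4.12 (cv2) and the standard library are available. Lean on these libraries where they do the work, as an engineer would, in place of code of your own. Each camera call takes 0.05 s, during which the arm holds its last target.

### The job

Take the black sample holder with the copper disc out of the aluminium tray and set it flat, centred and square between the two jaws of the clamping fixture, disc up, and let go. Then swing the green-handled torque wrench clockwise (seen from above) until the clamp is tight and the wrench breaks over, a plain kink of about 10 to 15 degrees at its brass pin; stop there, without forcing the kink on to its end stop, and let go so that the wrench springs straight with the clamp left tight. Leave the other two holders in their places and do not upset or shift the other things on the bench.

Things in the scene. Friction and masses are not known exactly. Their poses are not given: they have to be found in the camera images.
- copper_holder_center (a point): Sample holder to be clamped: loose black square block 50 x 50 x 30 mm tall with a 40 mm copper-coloured disc flush in its top face, about 0.16 kg. Point at the block's centre, 15 mm above its underside; z up, x and y square to its sides. It stands in the tray, disc up, in one of three places in a row.
- silver_holder_a_center (a point): Holder of the same size with a silver disc, in the tray, to be left there. Point at its centre.
- silver_holder_b_center (a point): Second holder with a silver disc, in the tray, to be left there. Point at its centre.
- tray: Open fixed aluminium tray 216 (its x) x 136 (its y) x 34 mm high, walls and floor 4 mm thick. Origin at the centre of its underside. The three holders stand in a row along its x, 64 mm apart, on its middle line, roughly square to it, so that there are about 39 mm free on the +y and -y side of each and 14 mm between neighbours.
- fixture: Clamping fixture bolted to the bench: aluminium base plate 130 (its x) x 205 (its y) x 18 mm thick. Origin at bench height, under the centre of a clamped holder; z up. The holder stands on the plate (z = 18 mm); its +x and -x sides stay open. Fixed jaw: face at y = -25 mm, 60 mm wide in x, up to z = 40 mm. Clamp screw upright at x = 0, y = 75 mm.
- jaw_face (a point): Middle of the lower edge of the moving jaw's face, on the plate (40 mm wide, 19 mm tall). The jaw closes along the fixture's -y: its face is at fixture y = 34.7 mm minus 12.5 mm per rad of joint screw, which leaves a 50 mm holder 6 to 9.7 mm of play at the start. Closing, it pushes the holder home against the fixed jaw.
- screw (a joint): Angle of the clamp screw with the wrench head fixed on it, rad, growing clockwise from above; start 0 to 0.3. It turns against about 0.5 N m of friction, stays where left, and comes up solid at 0.8, jaw tight. At 0 the wrench points 112 degrees counter-clockwise from the fixture's +x axis.
- breakover (a joint): Kink between wrench head and handle, rad, 0 = straight, growing clockwise from above. A preloaded spring holds it at 0 up to 1.4 N m about the pin (about 11 N at the grip point); then it gives way at nearly constant force (1 N m/rad), to an end stop at 0.42. It springs straight when let go. Broken over from 0.12; forced beyond 0.36.
- screw_axis (a point): Point on the vertical axis of the clamp screw, at the height of the wrench's centre line (75 mm above the bench); its x axis points along the wrench head towards the handle. The head is a steel disc of 18 mm radius, its top 12 mm above this point.
- kink_pin (a point): Brass pin on which the handle kinks, 45 mm from the screw axis along the wrench, at the height of the wrench's centre line.
- wrench_grip (a point): Middle of the green grip of the wrench handle, 128 mm from the brass pin, 173 mm from the screw axis when straight, 75 mm above the bench. The grip is a level round bar 24 mm thick and 85 mm long; its x axis points along the handle away from the screw. The handle ends 51 mm beyond this point.
- bottle_a: White plastic bottle, 68 mm wide, 170 mm tall, bystander. Origin under its centre.
- bottle_b: White plastic bottle with grey cap, 68 mm wide, 170 mm tall, bystander. Origin under its centre.
- beaker: Glass beaker, 68 mm wide, 85 mm tall, bystander. Origin under its centre.
- driver: Green screwdriver lying on the bench, bystander.
- stamp: Small black hand stamp, 35 x 60 x 38 mm, bystander. Origin under its centre.
Mind the look-alikes: they are no part of the job. Leave any turquoise look-alike of the part that bears copper_holder_center alone.

How it is judged:
On the way, in this order (a step that is already met when the one before it is completed fails the run):
1. the copper-disc holder stands flat between the open jaws, let go (x of copper_holder_center in the frame of fixture between -0.012 and 0.012 m and y of copper_holder_center in the frame of fixture between -0.006 and 0.016 m and z of copper_holder_center in the frame of fixture between 0.029 and 0.037 m and angle between copper_holder_center's own z axis and vertical below 0.06 rad and contact force between the fingers and copper_holder below 0.2 N and value of joint screw below 0.6 rad), for 0.2 s.
2. the clamp is tight and the wrench has broken over (value of joint screw above 0.77 rad and value of joint breakover above 0.12 rad), for 0.05 s.
At the end, for the whole second after the job is handed in: The copper-disc holder stands flat on the fixture plate between the closed jaws, within 12 mm of the middle along them and 4 mm of home against the fixed jaw, tilted under 0.06 rad; the screw is at 0.76 rad or more, the wrench straight again (kink under 0.04 rad), all at rest (x of copper_holder_center in the frame of fixture between -0.012 and 0.012 m and y of copper_holder_center in the frame of fixture between -0.004 and 0.004 m and z of copper_holder_center in the frame of fixture between 0.029 and 0.037 m and angle between copper_holder_center's own z axis and vertical below 0.06 rad and value of joint screw above 0.76 rad and value of joint breakover below 0.04 rad and linear speed of copper_holder below 0.02 m/s); the robot touches nothing.
It fails at once if the wrench's kink is forced beyond 0.36 rad (value of joint breakover above 0.36 rad).
It fails at once if a silver-disc holder is moved more than 25 mm or tipped (distance of any of silver_holder_a_center, silver_holder_b_center from where it was at the start of the episode above 0.025 m or angle between any of silver_holder_a_center, silver_holder_b_center's own z axis and vertical above 0.4 rad).
It fails at once if a bottle, the beaker, the screwdriver or the stamp is moved more than 40 mm (distance of any of bottle_a, bottle_b, beaker, driver, stamp from where it was at the start of the episode above 0.04 m).
It also fails if it takes over 61 s, if anything falls off the work surface, if the arm or the gripper's body presses on something with over 40 N, if the wrist force passes 120 N, or if a joint passes its speed limit or range.

## Working session

There is one attempt and no reset: what is moved stays moved. The work goes in short steps, Python scripts to look and compute and a tool call to move; the robot and the scene stay as the last step left them, time stands still between calls to the robot, and variables do not carry over. Pictures are saved under pics/ and viewed, and the job is handed in when it is done.

Besides the shell and the picture viewer there is one more tool, called after "Call:" by a JSON object that holds its "method" and its "body". jog_arm: Moves the arm, as the interface text tells. Its arguments: {"type":"object","properties":{"commands":{"type":"array"},"grip":{"type":"number"},"grip_force":{"type":"number"}},"required":["commands"]}

```bash
ls; mkdir -p pics; python3 - <<'E'
from bench import *
import cv2,pickle
s=read_state()
for k in s: print(k,s[k])
for n in("side","top"):
    c=camera(n); cv2.imwrite(f"pics/{n}0.png",c["img"][:,:,::-1]); pickle.dump(c,open(f"{n}0.pkl","wb"))
    print(n,c["fx"],c["fy"],c["cx"],c["cy"]);print(c["cam_to_world"])
E
```

```text
pics
time 0.0
joint_positions [-1.32559587  0.33292475 -0.06469827  1.46095119  0.02165269  1.34991495
 -0.08847892]
joint_vel [ 0.00082324 -0.00115801 -0.00026456  0.00046569  0.00063066  0.00136204
  0.00302532]
joint_torque [-5.01090744e-04 -6.23260260e+01  2.41011410e-02 -3.89901066e+01
 -6.14614505e-02  3.98683024e-02  1.46172792e-04]
ee_pos [0.16529165 0.60227937 0.18681627]
eef_rot [ 0.56261821  0.428394   -0.42918341 -0.56190829]
ft_force [ 0.13345825  0.76496789 -0.50469409]
torque [0.04164542 0.02176054 0.03904813]
width 0.08683787801254716
side 438.46014465910093 438.46014465910093 322.7258234579861 239.53905039753093
[[ 0.99970513 -0.00791469  0.02295689  0.5361077 ]
 [-0.02300896 -0.61093855  0.79134359 -0.82846493]
 [ 0.00776201 -0.79163845 -0.61094051  0.76797809]
 [ 0.          0.          0.          1.        ]]
top 619.5292742245703 619.5292742245703 318.70408807244297 239.86507862657174
[[ 0.01076901 -0.9940109   0.10874905  0.41360476]
 [-0.999932   -0.01119183 -0.00327842  0.03738804]
 [ 0.00447588 -0.10870635 -0.99406383  1.55309363]
 [ 0.          0.          0.          1.        ]]
```

View pics/side0.png

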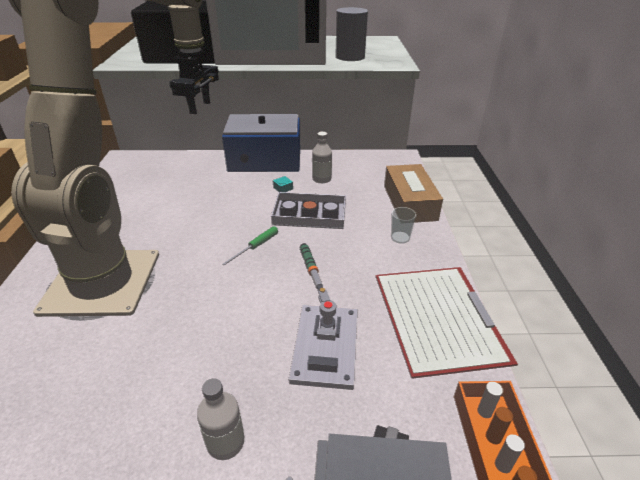

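View pics/top0.png

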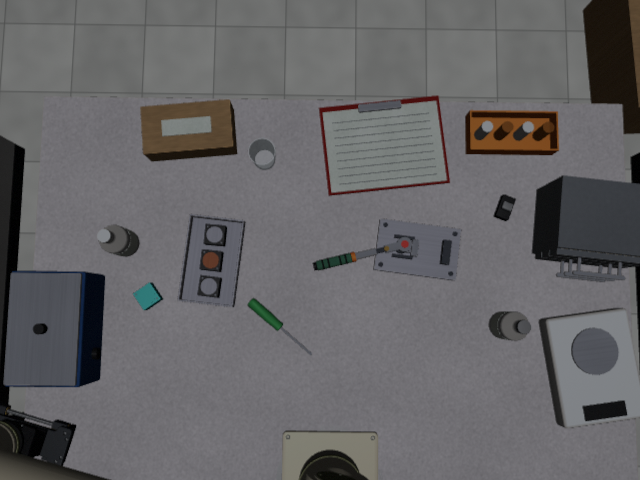

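Both views show the copper holder in the middle of the tray row (top px ~211,260; side ~310,205). In the top view the fixture is around (418,249), the screw is the red dot at (405,244), and the green grip is near (335,262). Next I'll measure them.

```bash
cat > h.py <<'E'
import pickle,cv2,numpy as np
def load(n): return pickle.load(open(n+".pkl","rb"))
def ray(c,u,v):
    M=c["cam_to_world"]; d=M[:3,:3]@np.array([(u-c["cx"])/c["fx"],(v-c["cy"])/c["fy"],1]); return M[:3,3],d
def onz(c,u,v,z):
    o,d=ray(c,u,v); return o+d*(z-o[2])/d[2]
def two(a,pa,b,pb):
    o1,d1=ray(a,*pa);o2,d2=ray(b,*pb)
    t=np.linalg.lstsq(np.c_[d1,-d2],o2-o1,rcond=None)[0]
    p,q=o1+t[0]*d1,o2+t[1]*d2; return (p+q)/2,np.linalg.norm(p-q)
def proj(c,p):
    M=c["cam_to_world"];q=M[:3,:3].T@(np.array(p)-M[:3,3]); return c["fx"]*q[0]/q[2]+c["cx"],c["fy"]*q[1]/q[2]+c["cy"]
E
python3 - <<'E'
from h import *
for n,(x0,y0,x1,y1) in {"top":(170,200,250,320),"side":(260,180,360,240)}.items():
    im=load(n+"0")["img"][y0:y1,x0:x1,::-1]; k=min(780//im.shape[1],590//im.shape[0])
    cv2.imwrite(f"pics/{n}_tray.png",cv2.resize(im,None,fx=k,fy=k,interpolation=cv2.INTER_CUBIC)); print(n,k)
for n,(x0,y0,x1,y1) in {"top":(300,205,470,295),"side":(280,235,370,395)}.items():
    im=load(n+"0")["img"][y0:y1,x0:x1,::-1]; k=min(790//im.shape[1],590//im.shape[0])
    cv2.imwrite(f"pics/{n}_fix.png",cv2.resize(im,None,fx=k,fy=k,interpolation=cv2.INTER_CUBIC)); print(n,k)
for n in("top","side"):
    c=load(n+"0");hsv=cv2.cvtColor(c["img"],cv2.COLOR_RGB2HSV)
    for nm,lo,hi in(("orange/cu",(3,80,60),(18,255,255)),("red",(0,150,120),(6,255,255)),("red2",(174,150,120),(180,255,255)),("green",(60,60,20),(90,255,255))):
        m=cv2.inRange(hsv,lo,hi);N,_,st,ce=cv2.connectedComponentsWithStats(m)
        print(n,nm,[(st[i].tolist(),ce[i].round(1).tolist()) for i in range(1,N) if st[i,4]>12])
E
```

```text
top 4
side 7
top 4
side 3
top orange/cu [([628, 0, 12, 107, 681], [635.6, 38.3]), ([141, 100, 92, 55, 3355], [186.4, 126.8]), ([469, 110, 90, 41, 2270], [512.0, 132.1]), ([203, 252, 16, 17, 219], [210.3, 259.8]), ([350, 252, 7, 10, 42], [353.1, 256.5])]
top red [([402, 241, 6, 6, 31], [404.5, 243.6])]
top red2 []
top green [([316, 254, 36, 16, 289], [333.3, 261.3]), ([134, 283, 28, 27, 441], [147.4, 296.0]), ([248, 299, 35, 32, 380], [264.7, 313.9])]
side orange/cu [([88, 22, 48, 46, 1194], [106.7, 38.3]), ([0, 35, 33, 67, 1245], [12.8, 67.1]), ([93, 79, 26, 80, 642], [104.5, 121.0]), ([0, 139, 36, 134, 2567], [11.2, 205.5]), ([387, 164, 56, 39, 1115], [413.2, 183.9]), ([303, 201, 14, 8, 86], [309.3, 204.5]), ([308, 266, 10, 6, 38], [312.1, 267.9]), ([320, 288, 5, 4, 16], [321.9, 289.4]), ([455, 381, 97, 99, 5368], [498.1, 433.1])]
side red [([325, 302, 7, 6, 31], [327.8, 304.3])]
side red2 []
side green [([273, 176, 20, 15, 154], [283.1, 182.1]), ([250, 227, 27, 19, 187], [263.6, 235.7]), ([304, 252, 8, 7, 38], [307.1, 254.6]), ([308, 263, 7, 4, 16], [310.4, 264.0])]
```

View pics/top_fix.png

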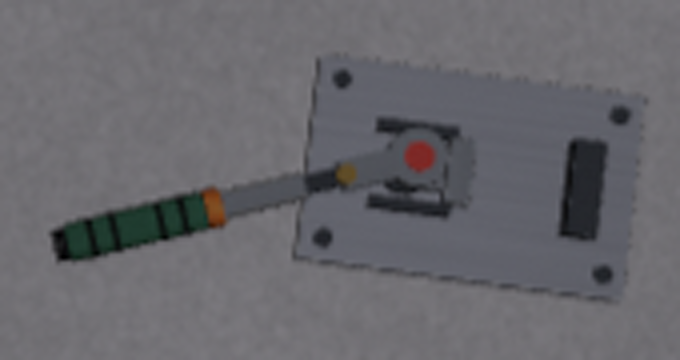

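View pics/side_fix.png

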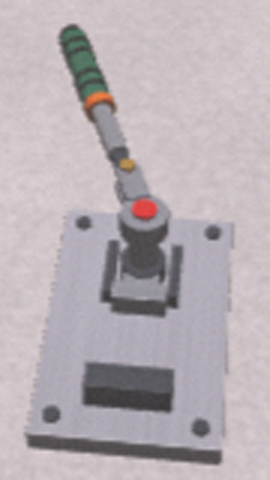

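View pics/top_tray.png

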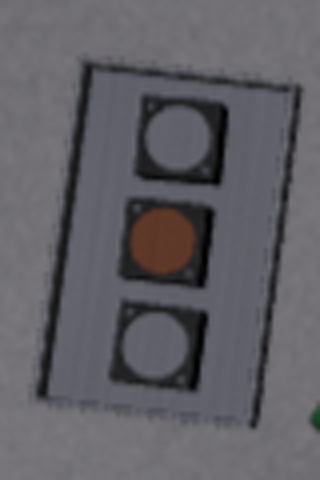

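View pics/side_tray.png

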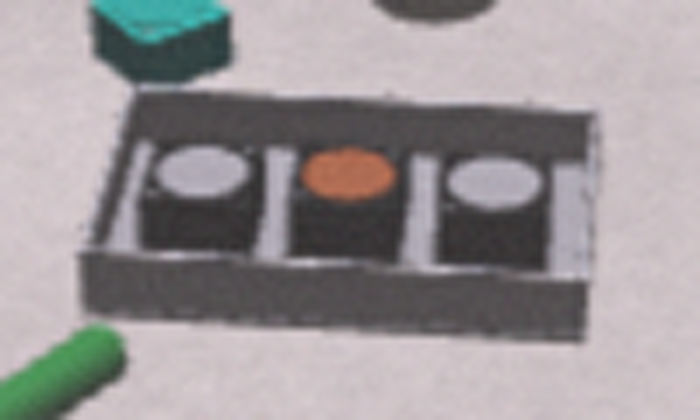

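```bash
python3 - <<'E'
from h import *
t=load("top0");s=load("side0")
f=lambda pts,k,o,c,z:np.array([onz(c,p[0]/k+o[0],p[1]/k+o[1],z) for p in pts])
def rep(n,C):
    print(n,"ctr",C.mean(0).round(4)); 
    for i in range(4):
        d=C[(i+1)%4]-C[i]; print("  edge",np.linalg.norm(d).round(4),np.degrees(np.arctan2(d[1],d[0])).round(2))
# crop pixel centres: resize by k shifts by 0.5-0.5/k
h=lambda k,o:(o[0]-.5+.5/k,o[1]-.5+.5/k)
rep("plate top",f([(318,56),(648,97),(622,301),(293,258)],4,h(4,(300,205)),t,.018))
rep("plate side",f([(66,210),(232,222),(220,450),(28,434)],3,h(3,(280,235)),s,.018))
rep("tray top",f([(86,62),(300,87),(254,426),(38,398)],4,h(4,(170,200)),t,.034))
rep("tray side",f([(132,93),(597,113),(586,280),(80,252)],7,h(7,(260,180)),s,.034))
print("cu",onz(t,210.3,259.8,.034),onz(s,309.3,204.5,.034),two(t,(210.3,259.8),s,(309.3,204.5)))
rep("cu block top",f([(128,198),(213,206),(208,288),(119,278)],4,h(4,(170,200)),t,.034))
print("red",two(t,(404.5,243.6),s,(327.8,304.3)), onz(t,404.5,243.6,.09))
o=h(4,(300,205))
print("pin",onz(t,345/4+o[0],173/4+o[1],.085))
print("grip top",onz(t,62/4+o[0],243/4+o[1],.075),onz(t,205/4+o[0],208/4+o[1],.075))
o3=h(3,(280,235))
print("pin2",two(t,(345/4+o[0],173/4+o[1]),s,(127/3+o3[0],164/3+o3[1])))
E
```

```text
plate top ctr [ 0.5614 -0.2131  0.018 ]
  edge 0.2077 -96.5
  edge 0.1288 171.99
  edge 0.2053 83.17
  edge 0.1276 -6.97
plate side ctr [ 0.5618 -0.215   0.018 ]
  edge 0.1297 -6.54
  edge 0.2037 -97.06
  edge 0.1266 173.5
  edge 0.2038 83.8
tray top ctr [0.5268 0.2938 0.034 ]
  edge 0.1335 -96.07
  edge 0.21 173.7
  edge 0.133 83.28
  edge 0.2084 -6.16
tray side ctr [0.5268 0.2925 0.034 ]
  edge 0.2108 -5.24
  edge 0.1312 -95.61
  edge 0.213 173.8
  edge 0.1277 83.42
cu [0.52754291 0.29808235 0.034     ] [0.52670117 0.29795116 0.034     ] (array([0.5271208 , 0.298051  , 0.03398875]), np.float64(0.000845316943414479))
cu block top ctr [0.5265 0.2954 0.034 ]
  edge 0.0526 -94.75
  edge 0.0505 178.1
  edge 0.055 84.23
  edge 0.0495 -4.6
red (array([ 0.56739656, -0.17188986,  0.08617495]), np.float64(7.777665503663886e-05)) [ 0.56703449 -0.17134264  0.09      ]
pin [ 0.55682371 -0.12762869  0.085     ]
grip top [0.51390001 0.04040393 0.075     ] [ 0.5358202  -0.04492017  0.075     ]
pin2 (array([ 0.55625011, -0.12736843,  0.08746158]), np.float64(0.0006649702616097006))
```

```bash
python3 - <<'E'
from h import *
from scipy.spatial.transform import Rotation as R
print(R.from_quat([0.56261821,0.428394,-0.42918341,-0.56190829]).as_matrix().round(3))
t=load("top0");s=load("side0");k=4;o=(299.5+.125,204.5+.125)
a=np.radians(-6.6);X=np.array([np.cos(a),np.sin(a)]);Y=np.array([-X[1],X[0]]);O=np.array([.5583,-.2462])
def fx(p):p=p[:2]-O;return (p@X*1e3).round(1),(p@Y*1e3).round(1)
for n,p,z in(("fj a",(573,139),.04),("fj b",(560,236),.04),("fj c",(607,142),.04),("fj d",(597,240),.04),("mj a",(476,138),.037),("mj b",(469,206),.037)):
    print(n,fx(onz(t,p[0]/k+o[0],p[1]/k+o[1],z)))
o=(279.5+1/6,234.5+1/6)
for n,p,z in(("fj side L",(84,366),.04),("fj side R",(174,369),.04),("mjL",(111,302),.037),("mjR",(166,304),.037)):
    print(n,fx(onz(s,p[0]/3+o[0],p[1]/3+o[1],z)))
print("bottle_b",onz(t,508,327,.0),onz(t,521,325,.17),"stamp",onz(t,505,208,.03),"beaker",onz(t,263,156,0),"bottle_a",onz(t,122,243,0.0),"driver",onz(t,250,302,.01),onz(t,310,353,.01),"turq",onz(t,147,296,.03))
E
```

```text
[[ 0.265 -0.    -0.964]
 [ 0.964 -0.001  0.265]
 [-0.001 -1.    -0.   ]]
fj a (np.float64(28.4), np.float64(-23.6))
fj b (np.float64(-32.0), np.float64(-22.0))
fj c (np.float64(29.2), np.float64(-44.6))
fj d (np.float64(-31.6), np.float64(-44.7))
mj a (np.float64(21.9), np.float64(35.2))
mj b (np.float64(-20.4), np.float64(34.9))
fj side L (np.float64(-30.9), np.float64(-29.5))
fj side R (np.float64(29.5), np.float64(-26.0))
mjL (np.float64(-18.8), np.float64(29.4))
mjR (np.float64(20.1), np.float64(31.5))
bottle_b [ 0.37082453 -0.44084181  0.        ] [ 0.38020562 -0.41743693  0.17      ] stamp [ 0.66528204 -0.43072633  0.03      ] beaker [0.79775883 0.17711336 0.        ] bottle_a [0.5700001 0.5272332 0.       ] driver [0.42567019 0.20081748 0.01      ] [0.30262915 0.050668   0.01      ] turq [0.43739179 0.4508198  0.03      ]
```

Call:
{"method": "jog_arm", "body": {"commands": [{"translation":[30,-25,0],"twist":0.0145},{"translation":[30,-25,0],"twist":0.0145},{"translation":[30,-25,0],"twist":0.0145},{"translation":[30,-25,0],"twist":0.0145},{"translation":[30,-25,0],"twist":0.0145},{"translation":[30,-25,0],"twist":0.0145},{"translation":[30,-25,0],"twist":0.0145},{"translation":[30,-25,0],"twist":0.0145},{"translation":[30,-26,0],"twist":0.0145},{"translation":[30,-26,0],"twist":0.0145},{"translation":[30,-26,0],"twist":0.0145},{"translation":[32,-26,0],"twist":0.0145},{"translation":[0,0,-30]},{"translation":[0,0,-30]},{"translation":[0,0,0]},{"translation":[0,0,0]}], "grip": 0.2, "grip_force": 25}}

```text
invalid input at $.commands[12]: expected keys translation, twist
```

```bash
cat > st.py <<'E'
from bench import *
import sys,cv2,pickle,numpy as np
from scipy.spatial.transform import Rotation as R
s=read_state();m=R.from_quat(s["eef_rot"]).as_matrix()
print("t",s["time"],"pos",np.round(s["ee_pos"],4),"xang",np.degrees(np.arctan2(m[1,0],m[0,0])).round(2),"tilt",m[2].round(3),"F",np.round(s["ft_force"],1),"w",round(s["width"],4),"q7",round(s["joint_positions"][6],2))
if len(sys.argv)>1:
    for n in("side","top"):
        c=camera(n);pickle.dump(c,open(n+sys.argv[1]+".pkl","wb"))
        x0,y0,x1,y1=map(int,sys.argv[2 if n=="side" else 3].split(","))
        im=c["img"][y0:y1,x0:x1,::-1];k=min(780//im.shape[1],590//im.shape[0])
        cv2.imwrite(f"pics/{n}{sys.argv[1]}.png",cv2.resize(im,None,fx=k,fy=k,interpolation=cv2.INTER_CUBIC))
E
python3 st.py 1 230,90,390,240 150,170,300,320
```

```text
t 0.1 pos [0.1653 0.6023 0.1869] xang 74.66 tilt [-0.001 -1.    -0.   ] F [0.7 0.1 0.1] w 0.087 q7 -0.09
```

View pics/side1.png

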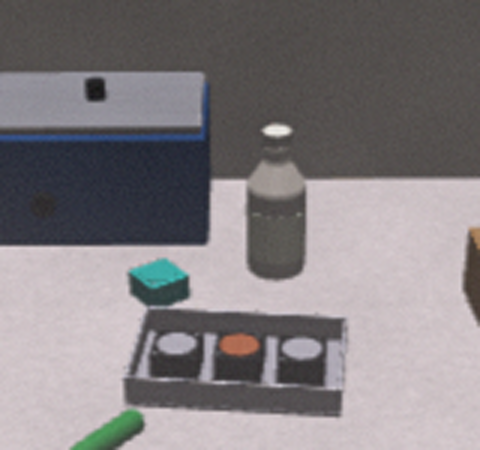

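View pics/top1.png

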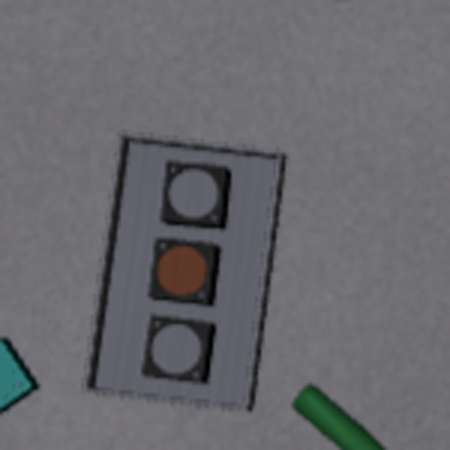

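The call was refused because every row needs both keys, so nothing moved. The pictures still show the untouched tray, with the copper disc at crop (182,270) in the top view. I'll send it again with both keys.

Call:
{"method": "jog_arm", "body": {"commands": [{"translation":[30,-25,0],"twist":0.0145},{"translation":[30,-25,0],"twist":0.0145},{"translation":[30,-25,0],"twist":0.0145},{"translation":[30,-25,0],"twist":0.0145},{"translation":[30,-25,0],"twist":0.0145},{"translation":[30,-25,0],"twist":0.0145},{"translation":[30,-25,0],"twist":0.0145},{"translation":[30,-25,0],"twist":0.0145},{"translation":[30,-26,0],"twist":0.0145},{"translation":[30,-26,0],"twist":0.0145},{"translation":[30,-26,0],"twist":0.0145},{"translation":[32,-26,0],"twist":0.0145},{"translation":[0,0,-30],"twist":0},{"translation":[0,0,-30],"twist":0},{"translation":[0,0,0],"twist":0},{"translation":[0,0,0],"twist":0}], "grip": 0.2, "grip_force": 25}}

```text
time: 1.8
ee_pos: [0.5272, 0.2989, 0.1281]
eef_rot: [-0.523, -0.476, 0.476, 0.523]
ft_force: [0.3, -0.4, 1.8]
width: 0.0697
```

```bash
python3 st.py 2 230,90,390,240 150,170,300,320
```

```text
t 1.8 pos [0.5272 0.2989 0.1281] xang 84.65 tilt [-0.    -1.     0.001] F [ 0.3 -0.4  1.8] w 0.0697 q7 0.94
```

View pics/side2.png

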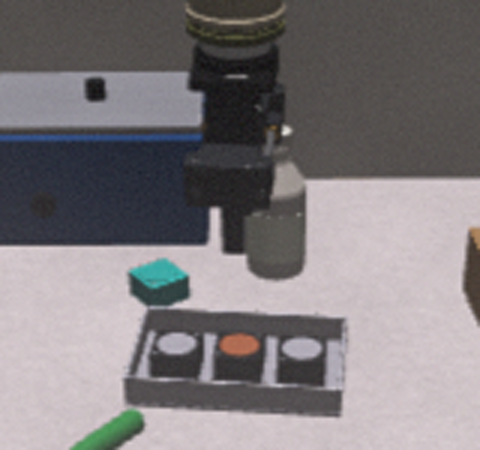

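View pics/top2.png

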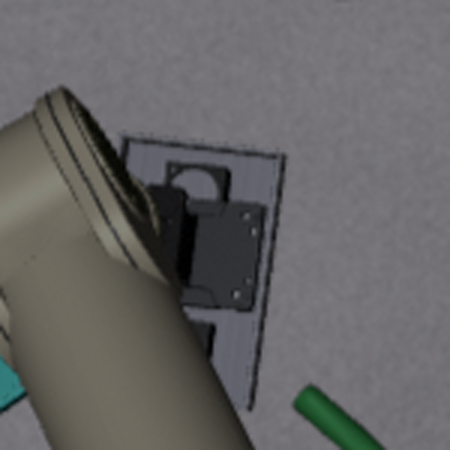

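The gripper is centred over the copper holder, with the finger at side crop (235,230) above the disc at (240,345), and square to it. Descending and gripping.

Call:
{"method": "jog_arm", "body": {"commands": [{"translation":[0,-1,-30],"twist":0},{"translation":[0,0,-30],"twist":0},{"translation":[0,0,-25],"twist":0},{"translation":[0,0,-20],"twist":0},{"translation":[0,0,-12],"twist":0},{"translation":[0,0,0],"twist":0},{"translation":[0,0,0],"twist":0}]}}

```text
time: 2.6
ee_pos: [0.5282, 0.2983, 0.0121]
eef_rot: [0.523, 0.477, -0.475, -0.523]
ft_force: [0.3, 0.8, -0.9]
width: 0.0694
```

Call:
{"method": "jog_arm", "body": {"commands": [{"translation":[0,0,0],"twist":0},{"translation":[0,0,0],"twist":0},{"translation":[0,0,0],"twist":0},{"translation":[0,0,0],"twist":0},{"translation":[0,0,0],"twist":0},{"translation":[0,0,0],"twist":0},{"translation":[0,0,0],"twist":0}], "grip": 1, "grip_force": 25}}

```text
time: 3.3
ee_pos: [0.5274, 0.2978, 0.0107]
eef_rot: [-0.523, -0.476, 0.476, 0.523]
ft_force: [-0.7, -0.5, 0.6]
width: 0.0212
```

The width reads 21 mm, which is below the block's 50 mm, so something is off. I'll look before going on.

```bash
python3 st.py 3 230,120,350,240 160,190,270,300
```

```text
t 3.3 pos [0.5274 0.2978 0.0107] xang 84.62 tilt [ 0. -1.  0.] F [-0.7 -0.5  0.6] w 0.0212 q7 0.95
```

View pics/side3.png

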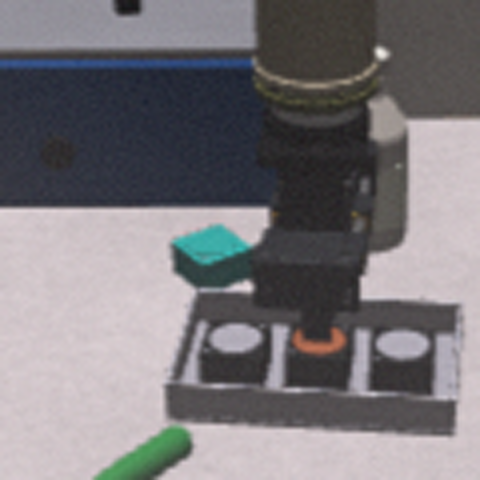

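View pics/top3.png

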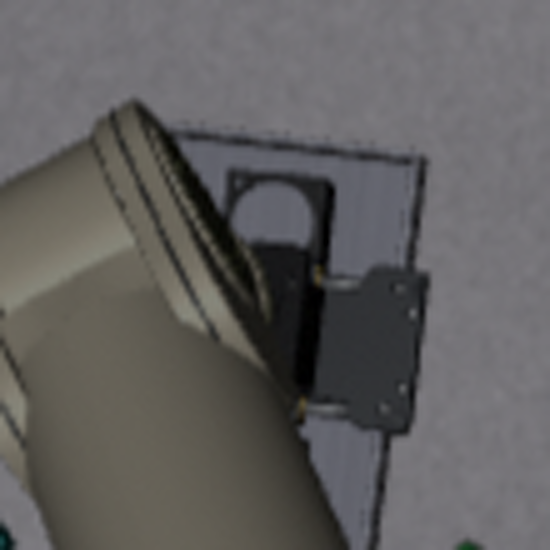

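```bash
python3 - <<'E'
from h import *
s=load("side0")
print("start",proj(s,[.1653,.6023,.1869]),[proj(s,[.1653+e*.265,.6023+e*.964,.1869]) for e in(-.043,.043)])
print("hover",proj(s,[.5272,.2989,.1281]),[proj(s,[.5272,.2989+e,.1281]) for e in(-.035,.035)])
print("now",proj(s,[.5274,.2978,.0107]),[proj(s,[.5274,.2978+e,.0107]) for e in(-.0106,.0106)])
im=s["img"][60:130,150:240,::-1];cv2.imwrite("pics/start_grip.png",cv2.resize(im,None,fx=8,fy=8,interpolation=cv2.INTER_CUBIC))
E
```

```text
start (np.float64(201.70996871734457), np.float64(117.62127201804692)) [(np.float64(195.77638796292484), np.float64(122.54101697582368)), (np.float64(207.38400143739602), np.float64(112.916727659408))]
hover (np.float64(309.1189387956567), np.float64(177.29050996628183)) [(np.float64(309.0999991390632), np.float64(183.38649316948658)), (np.float64(309.13707791666815), np.float64(171.45218990693934))]
now (np.float64(309.60898008005285), np.float64(210.86817337164314)) [(np.float64(309.60668396808813), np.float64(212.8000074731682)), (np.float64(309.6112479117091), np.float64(208.96013291136745))]
```

View pics/start_grip.png

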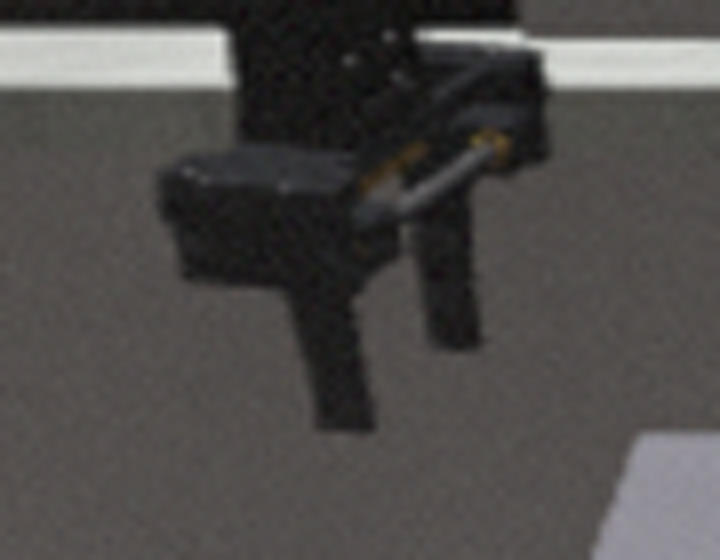

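```bash
python3 - <<'E'
from h import *
s=load("side0");t=load("top0")
im=t["img"][380:480,0:130,::-1];cv2.imwrite("pics/start_grip_top.png",cv2.resize(im,None,fx=6,fy=6,interpolation=cv2.INTER_CUBIC)*1)
c=np.array([.1653,.6023]);a=np.array([.265,.964])
for nm,px,e in(("near",(193.4,113.9),-.0585),("far",(206.9,103.5),.0435)):
    o,d=ray(s,*px); p=c+e*a
    for ax in (0,1):
        q=o+d*(p[1]-o[1])/d[1]
    print(nm,"ray at tip y:",q.round(4),"expected xy",p.round(4))
print("tips in top",[proj(t,[*(c+e*a),z]) for e in(-.05,.05) for z in(.187,.22)])
E
```

```text
near ray at tip y: [0.1553 0.5459 0.2223] expected xy [0.1498 0.5459]
far ray at tip y: [0.18   0.6442 0.2198] expected xy [0.1768 0.6442]
tips in top [(np.float64(73.47277172008779), np.float64(427.75550246104854)), (np.float64(67.3315923889352), np.float64(430.79874983557886)), (np.float64(29.191352037272736), np.float64(414.6244623352258)), (np.float64(21.94286206595484), np.float64(417.3297336901769))]
```

View pics/start_grip_top.png

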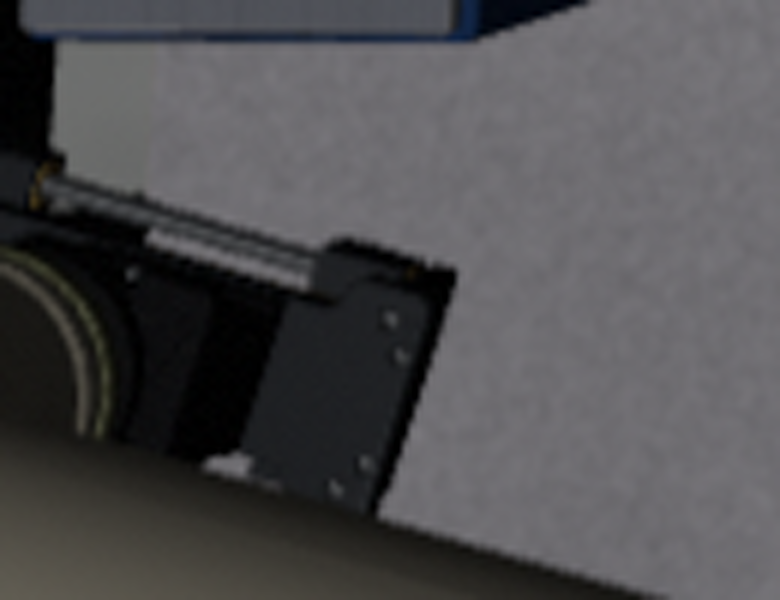

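The side view puts the visible fingertips 33–38 mm above the reported TCP. The fingers also shut over the block at a reported z of 0.011 with no contact force, which agrees. So the real tips sit about 35 mm higher than the TCP reading. I'll open, go down in part and check.

Call:
{"method": "jog_arm", "body": {"commands": [{"translation":[0,0,0],"twist":0},{"translation":[0,0,0],"twist":0},{"translation":[0,0,0],"twist":0},{"translation":[0,0,0],"twist":0},{"translation":[0,0,0],"twist":0},{"translation":[0,0,0],"twist":0},{"translation":[0,0,0],"twist":0},{"translation":[0,0,0],"twist":0},{"translation":[0,0,-5],"twist":0},{"translation":[0,0,-5],"twist":0},{"translation":[0,0,-5],"twist":0},{"translation":[0,0,0],"twist":0},{"translation":[0,0,0],"twist":0}], "grip": 0.2}}

```text
time: 4.7
ee_pos: [0.5273, 0.2977, -0.0046]
eef_rot: [-0.523, -0.476, 0.476, 0.523]
ft_force: [-0.5, 0.2, -0.0]
width: 0.0695
```

```bash
python3 st.py 4 250,130,350,230 160,190,270,300
```

```text
t 4.7 pos [ 0.5273  0.2977 -0.0046] xang 84.63 tilt [-0. -1.  0.] F [-0.5  0.2 -0. ] w 0.0695 q7 0.96
```

View pics/side4.png

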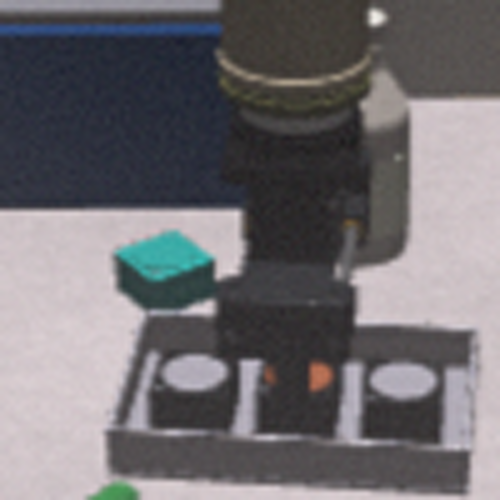

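```bash
python3 - <<'E'
from h import *
s=load("side4");im=s["img"][185:225,285:335,::-1].astype(float)
im=np.clip((im/255)**.45*255,0,255).astype(np.uint8)
cv2.imwrite("pics/side4b.png",cv2.resize(im,None,fx=14,fy=14,interpolation=cv2.INTER_CUBIC))
c=np.array([.5273,.2977]);a=np.array([.0936,.9956])
for z in(.0,.01,.02,.03,.034): print(z,[np.round(proj(s,[*(c+e*a),z]),1).tolist() for e in(-.05,-.035,-.025,.025,.035)])
E
```

```text
0.0 [[308.0, 223.1], [308.5, 220.2], [308.8, 218.4], [310.4, 209.3], [310.7, 207.5]]
0.01 [[308.0, 220.4], [308.5, 217.5], [308.8, 215.7], [310.3, 206.6], [310.6, 204.9]]
0.02 [[308.0, 217.6], [308.4, 214.8], [308.8, 212.9], [310.3, 203.9], [310.6, 202.2]]
0.03 [[307.9, 214.9], [308.4, 212.0], [308.7, 210.2], [310.3, 201.2], [310.6, 199.5]]
0.034 [[307.9, 213.8], [308.4, 210.9], [308.7, 209.1], [310.3, 200.1], [310.6, 198.4]]
```

View pics/side4b.png

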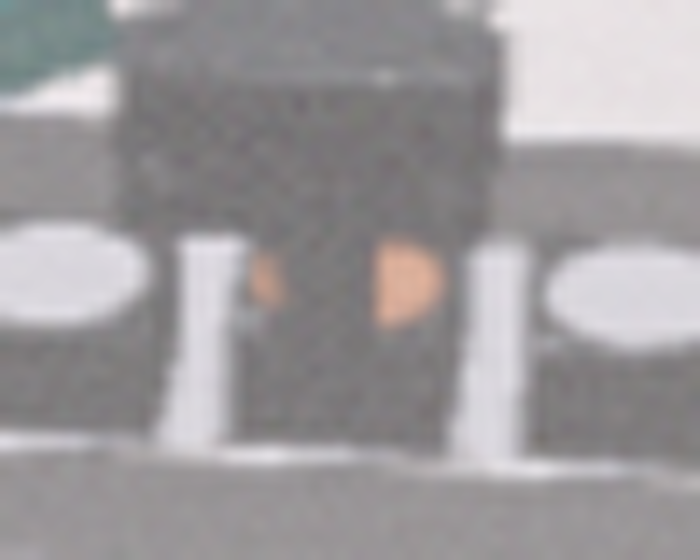

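The near finger now hangs in front of the block with its centre at about column 308, as predicted. Going down in small steps while watching the force.

Call:
{"method": "jog_arm", "body": {"commands": [{"translation":[0,0,-4],"twist":0},{"translation":[0,0,-4],"twist":0},{"translation":[0,0,-4],"twist":0},{"translation":[0,0,0],"twist":0},{"translation":[0,0,0],"twist":0}]}}

```text
time: 5.3
ee_pos: [0.5273, 0.2977, -0.0165]
eef_rot: [-0.523, -0.476, 0.476, 0.523]
ft_force: [-0.0, -0.0, 0.6]
width: 0.0699
```

Call:
{"method": "jog_arm", "body": {"commands": [{"translation":[0,0,-3],"twist":0},{"translation":[0,0,-3],"twist":0},{"translation":[0,0,0],"twist":0},{"translation":[0,0,0],"twist":0}]}}

```text
time: 5.7
ee_pos: [0.5273, 0.2977, -0.0224]
eef_rot: [-0.523, -0.476, 0.476, 0.523]
ft_force: [-0.5, 0.8, -0.3]
width: 0.0694
```

```bash
python3 st.py 5 250,130,350,230 160,190,270,300
```

```text
t 5.7 pos [ 0.5273  0.2977 -0.0224] xang 84.63 tilt [-0. -1.  0.] F [-0.5  0.8 -0.3] w 0.0694 q7 0.96
```

View pics/side5.png

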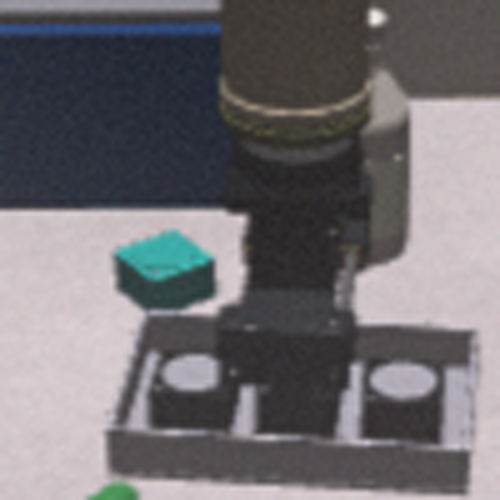

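Call:
{"method": "jog_arm", "body": {"commands": [{"translation":[0,0,0],"twist":0},{"translation":[0,0,0],"twist":0},{"translation":[0,0,0],"twist":0},{"translation":[0,0,0],"twist":0},{"translation":[0,0,0],"twist":0},{"translation":[0,0,0],"twist":0}], "grip": 1, "grip_force": 25}}

```text
time: 6.4
ee_pos: [0.5274, 0.2978, -0.0223]
eef_rot: [-0.523, -0.476, 0.476, 0.523]
ft_force: [0.3, 1.0, 0.9]
width: 0.05
```

The width is 50.0 mm, so the block is held. Lifting.

Call:
{"method": "jog_arm", "body": {"commands": [{"translation":[0,0,10],"twist":0},{"translation":[0,0,20],"twist":0},{"translation":[0,0,30],"twist":0},{"translation":[0,0,30],"twist":0},{"translation":[0,0,30],"twist":0},{"translation":[0,0,20],"twist":0},{"translation":[0,0,0],"twist":0},{"translation":[0,0,0],"twist":0}]}}

```text
time: 7.2
ee_pos: [0.5272, 0.2977, 0.1176]
eef_rot: [-0.523, -0.476, 0.476, 0.523]
ft_force: [-0.5, -0.2, -2.1]
width: 0.05
```

```bash
python3 st.py 6 240,90,360,230 160,190,270,300; python3 - <<'E'
from h import *
s=load("side6");im=s["img"][130:225,270:350,::-1].astype(float)
im=np.clip((im/255)**.5*255,0,255).astype(np.uint8)
cv2.imwrite("pics/side6b.png",cv2.resize(im,None,fx=6,fy=6,interpolation=cv2.INTER_CUBIC))
E
```

```text
t 7.2 pos [0.5272 0.2977 0.1176] xang 84.63 tilt [ 0. -1. -0.] F [-0.5 -0.2 -2.1] w 0.05 q7 0.94
```

View pics/side6b.png

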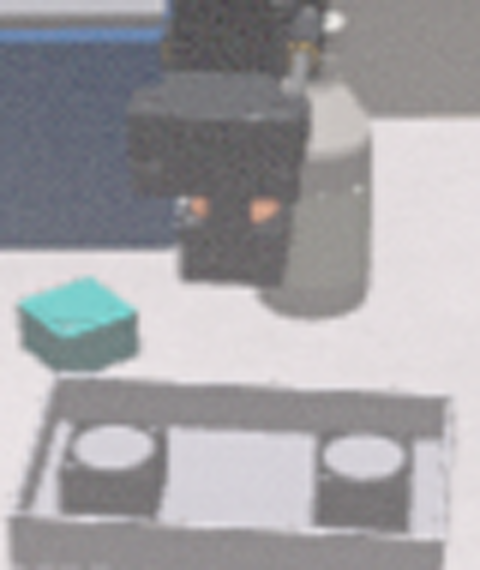

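The block is held level, with its bottom at side row ~177, both silver holders are in place, and the centre slot is empty. Carrying it to the fixture with a 91° turn.

Call:
{"method": "jog_arm", "body": {"commands": [{"translation":[1.6,-27,0],"twist":-0.0796},{"translation":[1.6,-27,0],"twist":-0.0796},{"translation":[1.6,-27,0],"twist":-0.0796},{"translation":[1.6,-27,0],"twist":-0.0796},{"translation":[1.6,-27,0],"twist":-0.0796},{"translation":[1.6,-27,0],"twist":-0.0796},{"translation":[1.6,-27,0],"twist":-0.0796},{"translation":[1.6,-27,0],"twist":-0.0796},{"translation":[1.6,-27,0],"twist":-0.0796},{"translation":[1.6,-27,0],"twist":-0.0796},{"translation":[1.6,-27,0],"twist":-0.0796},{"translation":[1.6,-27,0],"twist":-0.0796},{"translation":[1.6,-27,0],"twist":-0.0796},{"translation":[1.6,-27,0],"twist":-0.0796},{"translation":[1.6,-27,0],"twist":-0.0796},{"translation":[1.6,-27,0],"twist":-0.0796},{"translation":[1.6,-27,0],"twist":-0.0796},{"translation":[1.6,-27,0],"twist":-0.0796},{"translation":[1.6,-27,0],"twist":-0.0796},{"translation":[1.6,-27,0],"twist":-0.0796}]}}

```text
time: 9.3
ee_pos: [0.5592, -0.2445, 0.1177]
eef_rot: [0.706, -0.043, 0.043, -0.706]
ft_force: [0.7, 0.3, -1.4]
width: 0.0498
```

Call:
{"method": "jog_arm", "body": {"commands": [{"translation":[0,0,0],"twist":0},{"translation":[0,0,0],"twist":0},{"translation":[0,0,0],"twist":0}]}}

```text
time: 9.6
ee_pos: [0.5595, -0.2417, 0.1175]
eef_rot: [-0.706, 0.04, -0.04, 0.706]
ft_force: [1.0, 0.4, -1.4]
width: 0.0496
```

```bash
python3 st.py 7 260,210,400,400 330,170,500,310
```

```text
t 9.6 pos [ 0.5595 -0.2417  0.1175] xang -6.56 tilt [-0.    -1.     0.001] F [ 1.   0.4 -1.4] w 0.0496 q7 0.42
```

View pics/side7.png

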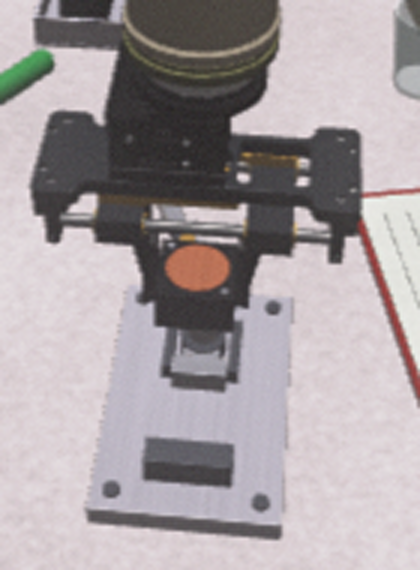

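View pics/top7.png

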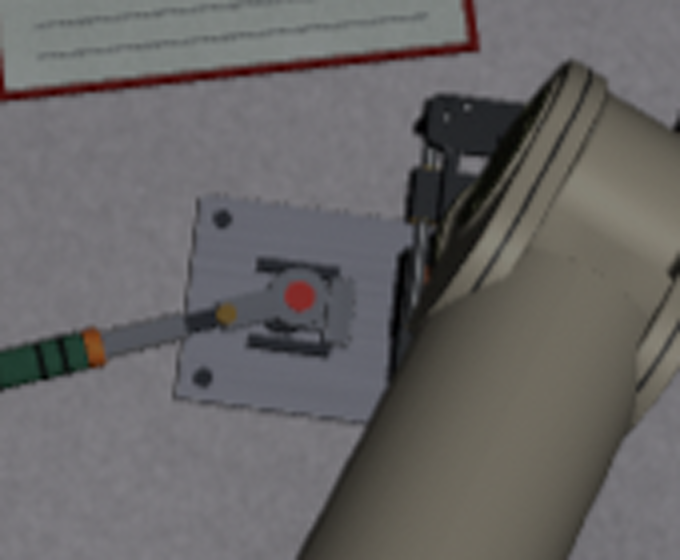

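```bash
cat > disc.py <<'E'
from h import *
import sys
s=load("side"+sys.argv[1]);z=float(sys.argv[2])
m=cv2.inRange(cv2.cvtColor(s["img"],cv2.COLOR_RGB2HSV),(3,80,60),(18,255,255));m[:230]=0;m[:,:280]=0;m[390:]=0;m[:,360:]=0
N,_,st,ce=cv2.connectedComponentsWithStats(m);i=1+np.argmax(st[1:,4]);print(st[i],ce[i])
cs=max(cv2.findContours(m,0,1)[0],key=cv2.contourArea);e=cv2.fitEllipse(cs);print(e)
p=onz(s,*e[0],z);print("disc",p)
a=np.radians(-6.6);X=np.array([np.cos(a),np.sin(a)]);Y=np.array([-X[1],X[0]]);d=p[:2]-np.array([.5583,-.2462]);print("fixture mm",d@X*1e3,d@Y*1e3)
E
python3 disc.py 7 .1738
```

```text
[315 288  22  19 287] [325.33449477 298.32752613]
((325.1810302734375, 298.05645751953125), (16.80160140991211, 21.203205108642578), 106.08712005615234)
disc [ 0.55891006 -0.23998515  0.1738    ]
fixture mm -0.10829691823381701 6.243784343246627
```

The disc is at fixture (−0.1, 6.2) mm, which is good. I'll shift −1.5 mm in y and descend.

Call:
{"method": "jog_arm", "body": {"commands": [{"translation":[0,-1.5,-20],"twist":0},{"translation":[0,0,-25],"twist":0},{"translation":[0,0,-25],"twist":0},{"translation":[0,0,-20],"twist":0},{"translation":[0,0,-15],"twist":0},{"translation":[0,0,-10],"twist":0},{"translation":[0,0,0],"twist":0},{"translation":[0,0,0],"twist":0}]}}

```text
time: 10.5
ee_pos: [0.5598, -0.2439, 0.0033]
eef_rot: [0.706, -0.04, 0.041, -0.706]
ft_force: [0.7, 0.3, -1.7]
width: 0.0497
```

```bash
python3 st.py 8 270,260,390,400 330,170,500,310; python3 disc.py 8 .059
```

```text
t 10.5 pos [ 0.5598 -0.2439  0.0033] xang -6.58 tilt [ 0.001 -1.    -0.   ] F [ 0.7  0.3 -1.7] w 0.0497 q7 0.49
[315 332  21  16 256] [324.88671875 339.38671875]
((324.87249755859375, 339.3980407714844), (14.857477188110352, 19.95636749267578), 92.45684814453125)
disc [ 0.55944958 -0.2441386   0.059     ]
fixture mm 0.9050346930986171 2.179870036353982
```

View pics/side8.png

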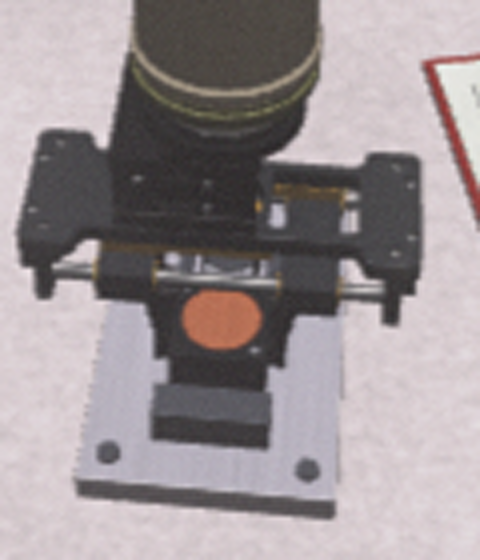

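Call:
{"method": "jog_arm", "body": {"commands": [{"translation":[-0.5,2,0],"twist":0},{"translation":[0,0,-4],"twist":0},{"translation":[0,0,-4],"twist":0},{"translation":[0,0,-2],"twist":0},{"translation":[0,0,0],"twist":0},{"translation":[0,0,0],"twist":0},{"translation":[0,0,0],"twist":0}]}}

```text
time: 11.3
ee_pos: [0.559, -0.2419, -0.0072]
eef_rot: [0.706, -0.041, 0.041, -0.706]
ft_force: [0.1, -0.3, -1.9]
width: 0.0493
```

```bash
python3 st.py 9 270,260,390,400 330,170,500,310; python3 disc.py 9 .049
```

```text
t 11.3 pos [ 0.559  -0.2419 -0.0072] xang -6.59 tilt [ 0. -1. -0.] F [ 0.1 -0.3 -1.9] w 0.0493 q7 0.49
[315 335  20  15 248] [324.46774194 341.9516129 ]
((324.45733642578125, 341.9534912109375), (14.558088302612305, 19.591110229492188), 92.88655090332031)
disc [ 0.5587445  -0.24253496  0.049     ]
fixture mm 0.020307809379691757 3.6918454317509504
```

View pics/side9.png

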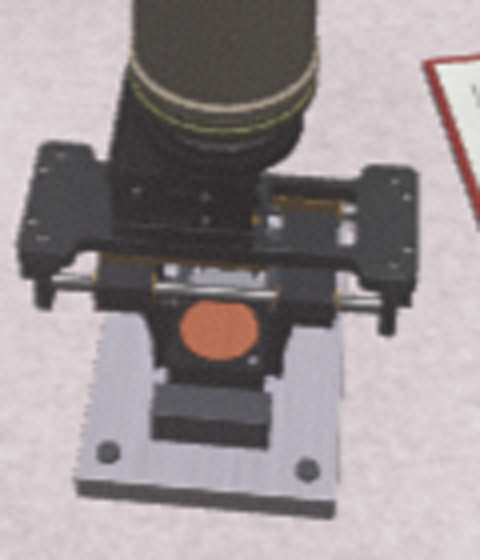

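Centred at fixture (0.0, 3.7) mm. I'll feel for the plate in 1 mm steps.

Call:
{"method": "jog_arm", "body": {"commands": [{"translation":[0,0,-1],"twist":0},{"translation":[0,0,0],"twist":0},{"translation":[0,0,0],"twist":0}]}}

```text
time: 11.7
ee_pos: [0.559, -0.2418, -0.0082]
eef_rot: [0.706, -0.04, 0.041, -0.706]
ft_force: [0.5, -0.5, -0.9]
width: 0.0497
```

Call:
{"method": "jog_arm", "body": {"commands": [{"translation":[0,0,-1],"twist":0},{"translation":[0,0,0],"twist":0},{"translation":[0,0,0],"twist":0}]}}

```text
time: 12.0
ee_pos: [0.559, -0.2418, -0.0083]
eef_rot: [-0.706, 0.04, -0.041, 0.706]
ft_force: [-3.7, 3.2, 10.6]
width: 0.0498
```

Contact is at −0.0083, exactly as predicted. Easing up and releasing.

Call:
{"method": "jog_arm", "body": {"commands": [{"translation":[0,0,0.8],"twist":0},{"translation":[0,0,0],"twist":0}]}}

```text
time: 12.2
ee_pos: [0.559, -0.2418, -0.0083]
eef_rot: [-0.706, 0.041, -0.041, 0.706]
ft_force: [-2.2, 0.8, 3.5]
width: 0.05
```

Call:
{"method": "jog_arm", "body": {"commands": [{"translation":[0,0,0],"twist":0},{"translation":[0,0,0],"twist":0},{"translation":[0,0,0],"twist":0},{"translation":[0,0,0],"twist":0},{"translation":[0,0,0],"twist":0},{"translation":[0,0,10],"twist":0},{"translation":[0,0,20],"twist":0},{"translation":[0,0,30],"twist":0},{"translation":[0,0,40],"twist":0},{"translation":[0,0,40],"twist":0},{"translation":[0,0,0],"twist":0},{"translation":[0,0,0],"twist":0}], "grip": 0.2}}

```text
time: 13.4
ee_pos: [0.5594, -0.242, 0.1329]
eef_rot: [0.706, -0.04, 0.042, -0.706]
ft_force: [-1.1, 0.7, -0.4]
width: 0.0696
```

```bash
python3 st.py 10 270,260,390,400 330,170,500,310; python3 disc.py 10 .048
```

```text
t 13.4 pos [ 0.5594 -0.242   0.1329] xang -6.59 tilt [ 0.003 -1.     0.   ] F [-1.1  0.7 -0.4] w 0.0696 q7 0.42
[315 335  20  16 250] [324.468 342.048]
((324.4735412597656, 342.05108642578125), (14.807884216308594, 19.41543960571289), 92.44732666015625)
disc [ 0.5588028  -0.24197345  0.048     ]
fixture mm 0.013684290426188937 4.2563291089511175
```

View pics/side10.png

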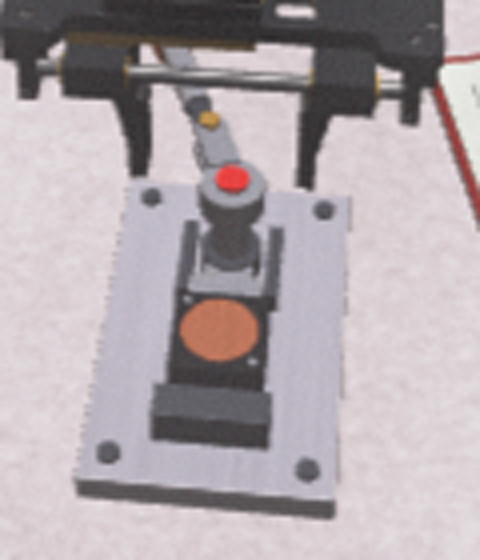

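The holder stands let go at fixture (0.0, 4.3) mm with the disc up at side crop (219,330). Next I'll shut the fingers, go to the counter-clockwise side of the green grip, and square up.

Call:
{"method": "jog_arm", "body": {"commands": [{"translation":[-8,22,0],"twist":0.036},{"translation":[-8,22,0],"twist":0.036},{"translation":[-8,22,0],"twist":0.036},{"translation":[-8,22,0],"twist":0.036},{"translation":[-8,22,0],"twist":0.036},{"translation":[-8,23,0],"twist":0.036},{"translation":[-8,23,0],"twist":0.036},{"translation":[-8,23,0],"twist":0.036},{"translation":[-8,23,0],"twist":0.036},{"translation":[-7,22,0],"twist":0.036},{"translation":[0,0,0],"twist":0},{"translation":[0,0,0],"twist":0},{"translation":[0,0,0],"twist":0}], "grip": 1}}

```text
time: 14.8
ee_pos: [0.4799, -0.0186, 0.1313]
eef_rot: [0.702, 0.086, -0.086, -0.702]
ft_force: [-0.1, -0.7, 0.3]
width: 0.0004
```

```bash
python3 st.py 11 240,180,380,380 260,170,460,310;python3 disc.py 11 .048
```

```text
t 14.8 pos [ 0.4799 -0.0186  0.1313] xang 13.96 tilt [-0. -1. -0.] F [-0.1 -0.7  0.3] w 0.0004 q7 0.21
[315 335  20  16 250] [324.468 342.048]
((324.4735412597656, 342.05108642578125), (14.807884216308594, 19.41543960571289), 92.44732666015625)
disc [ 0.5588028  -0.24197345  0.048     ]
fixture mm 0.013684290426188937 4.2563291089511175
```

View pics/side11.png

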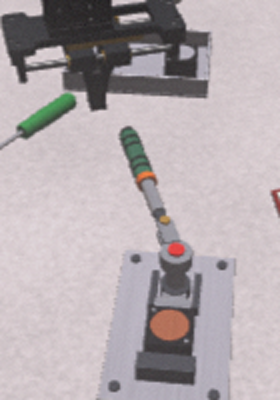

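View pics/top11.png

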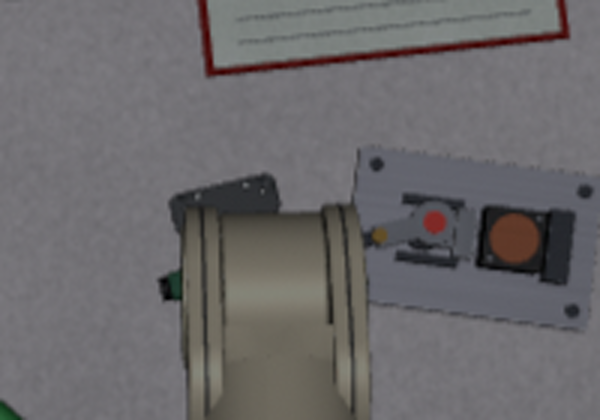

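```bash
python3 - <<'E'
from h import *
s=load("side11")
for z in(.15,.16,.165,.17,.175): print(z,np.round(proj(s,[.4799,-.0286,z]),1),np.round(proj(s,[.4799+.0037,-.0186-.0095,z]),1))
im=s["img"][190:245,265:330,::-1];cv2.imwrite("pics/s11b.png",cv2.resize(im,None,fx=10,fy=10,interpolation=cv2.INTER_CUBIC))
E
```

```text
0.15 [288.2 240. ] [289.9 239.8]
0.16 [288.1 236.5] [289.7 236.4]
0.165 [288.  234.8] [289.6 234.6]
0.17 [287.9 233. ] [289.5 232.9]
0.175 [287.8 231.2] [289.4 231.1]
```

View pics/s11b.png

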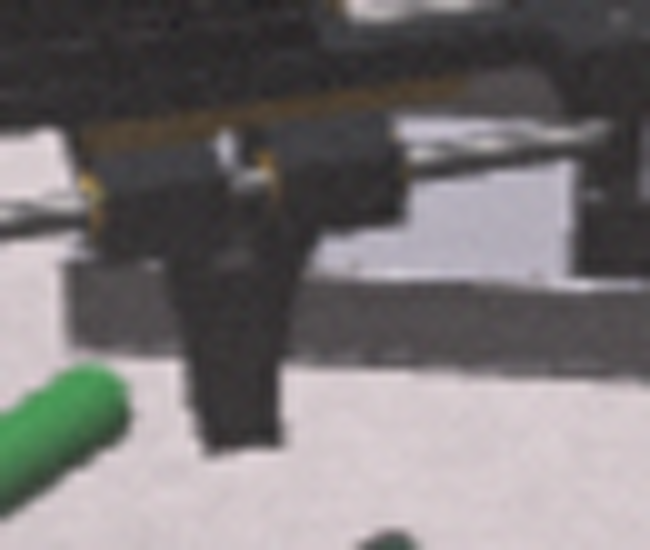

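The tip is at row 234.5, i.e. z = 0.165, so the offset is 34 mm. Descending to a tip height of about 0.052 beside the grip.

Call:
{"method": "jog_arm", "body": {"commands": [{"translation":[0,0,-30],"twist":0},{"translation":[0,0,-30],"twist":0},{"translation":[0,0,-25],"twist":0},{"translation":[0,0,-18],"twist":0},{"translation":[0,0,-10],"twist":0},{"translation":[0,0,0],"twist":0},{"translation":[0,0,0],"twist":0}]}}

```text
time: 15.6
ee_pos: [0.4804, -0.018, 0.0191]
eef_rot: [0.702, 0.086, -0.086, -0.702]
ft_force: [0.1, 0.6, 0.6]
width: 0.0004
```

```bash
python3 st.py 12 260,210,360,310 260,170,460,310
```

```text
t 15.6 pos [ 0.4804 -0.018   0.0191] xang 14.0 tilt [ 0.001 -1.    -0.   ] F [0.1 0.6 0.6] w 0.0004 q7 0.3
```

View pics/side12.png

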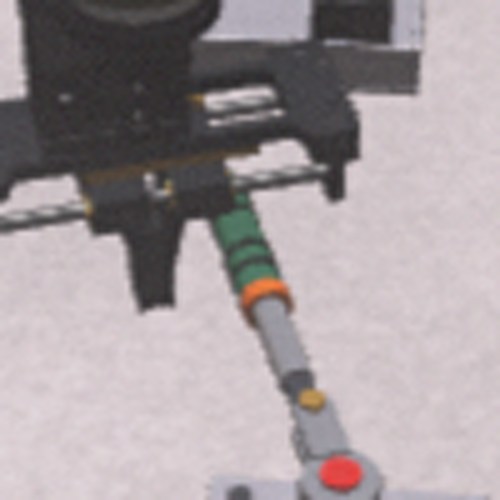

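```bash
python3 - <<'E'
import numpy as np
S=np.array([567.3,-171.7])
def P(th,r=170,g=27):
    t=np.radians(th);u=np.array([np.cos(t),np.sin(t)]);n=np.array([-u[1],u[0]]);return S+r*u+g*n
th=np.arange(104,55,-2.5);p=np.array([P(t) for t in th])
for a,b,d in zip(th,p,np.diff(p,axis=0,append=p[-1:])):print(a,b.round(1),d.round(1))
E
```

```text
104.0 [500.  -13.3] [7.  2.8]
101.5 [506.9 -10.5] [7.1 2.5]
99.0 [514.  -8.] [7.2 2.2]
96.5 [521.2  -5.8] [7.3 1.9]
94.0 [528.5  -4. ] [7.4 1.5]
91.5 [535.9  -2.5] [7.4 1.2]
89.0 [543.3  -1.3] [7.5 0.9]
86.5 [ 5.507e+02 -4.000e-01] [7.5 0.6]
84.0 [5.582e+02 2.000e-01] [7.5 0.2]
81.5 [5.657e+02 4.000e-01] [ 7.5 -0.1]
79.0 [5.732e+02 3.000e-01] [ 7.5 -0.4]
76.5 [ 5.807e+02 -1.000e-01] [ 7.5 -0.7]
74.0 [588.2  -0.8] [ 7.4 -1.1]
71.5 [595.6  -1.9] [ 7.4 -1.4]
69.0 [603.   -3.3] [ 7.3 -1.7]
66.5 [610.3  -5. ] [ 7.2 -2. ]
64.0 [617.6  -7.1] [ 7.1 -2.3]
61.5 [624.7  -9.4] [ 7.  -2.7]
59.0 [631.7 -12.1] [ 6.9 -3. ]
56.5 [638.6 -15. ] [0. 0.]
```

Call:
{"method": "jog_arm", "body": {"commands": [{"translation":[6.5,1.6,0],"twist":0},{"translation":[6.5,1.6,0],"twist":0},{"translation":[6.5,1.6,0],"twist":0},{"translation":[7,2.8,0],"twist":-0.0436},{"translation":[7.1,2.5,0],"twist":-0.0436},{"translation":[7.2,2.2,0],"twist":-0.0436},{"translation":[0,0,0],"twist":0},{"translation":[0,0,0],"twist":0}]}}

```text
time: 16.5
ee_pos: [0.5209, -0.0054, 0.0184]
eef_rot: [0.706, 0.041, -0.041, -0.706]
ft_force: [-0.4, 0.8, 0.4]
width: 0.0008
```

```bash
python3 st.py 13 270,210,370,340 260,170,460,310
```

```text
t 16.5 pos [ 0.5209 -0.0054  0.0184] xang 6.63 tilt [ 0. -1. -0.] F [-0.4  0.8  0.4] w 0.0008 q7 0.19
```

View pics/side13.png

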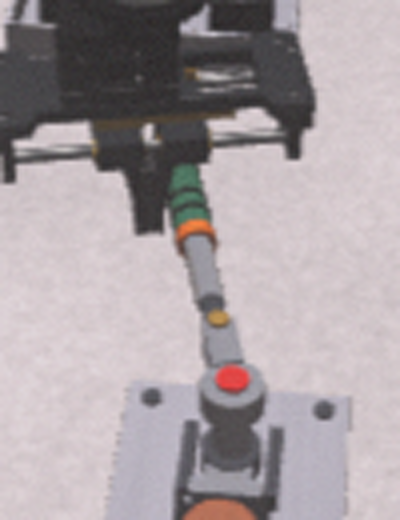

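View pics/top13.png

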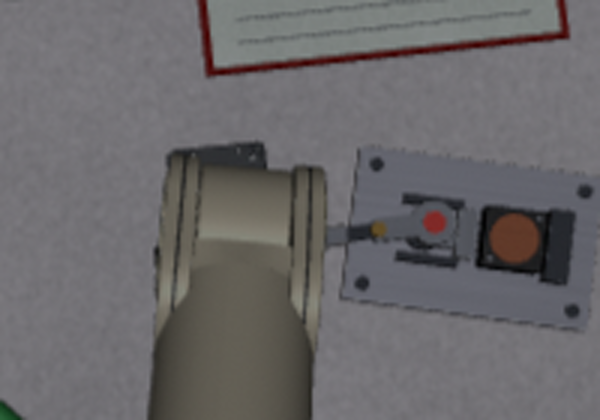

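The wrench has started to follow: the finger is against the left of the grip at side crop ~(170,200). Continuing the arc up to short of tight.

Call:
{"method": "jog_arm", "body": {"commands": [{"translation":[7.3,1.9,0],"twist":-0.0436},{"translation":[7.4,1.5,0],"twist":-0.0436},{"translation":[7.4,1.2,0],"twist":-0.0436},{"translation":[7.5,0.9,0],"twist":-0.0436},{"translation":[7.5,0.6,0],"twist":-0.0436},{"translation":[7.5,0.2,0],"twist":-0.0436},{"translation":[7.5,-0.1,0],"twist":-0.0436},{"translation":[7.5,-0.4,0],"twist":-0.0436},{"translation":[7.5,-0.7,0],"twist":-0.0436},{"translation":[7.4,-1.1,0],"twist":-0.0436},{"translation":[7.4,-1.4,0],"twist":-0.0436},{"translation":[7.3,-1.7,0],"twist":-0.0436},{"translation":[0,0,0],"twist":0},{"translation":[0,0,0],"twist":0}]}}

```text
time: 18.0
ee_pos: [0.6098, -0.0046, 0.0185]
eef_rot: [-0.692, 0.143, -0.143, 0.692]
ft_force: [-0.5, 0.2, -0.5]
width: 0.0003
```

```bash
python3 st.py 14 270,210,390,360 300,170,460,300;python3 disc.py 14 .048
```

```text
t 18.0 pos [ 0.6098 -0.0046  0.0185] xang -23.34 tilt [ 0. -1.  0.] F [-0.5  0.2 -0.5] w 0.0003 q7 -0.23
[315 336  20  15 248] [324.23387097 343.01209677]
((324.2525329589844, 343.0022888183594), (14.687277793884277, 19.45331382751465), 90.02619934082031)
disc [ 0.55828353 -0.24442473  0.048     ]
fixture mm -0.22040051138750633 1.761611136394129
```

View pics/side14.png

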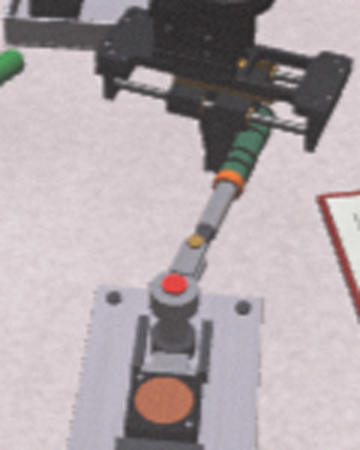

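View pics/top14.png

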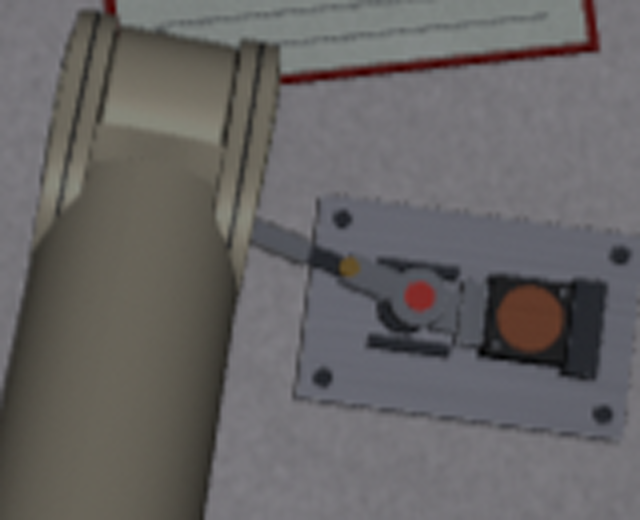

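Head angle from the pin and red cap is ~68°, matching a screw value of ~0.65, and the holder is being pushed home (y 1.8 mm). On to tight.

Call:
{"method": "jog_arm", "body": {"commands": [{"translation":[7.2,-2,0],"twist":-0.0436},{"translation":[7.1,-2.3,0],"twist":-0.0436},{"translation":[7,-2.7,0],"twist":-0.0436},{"translation":[0,0,0],"twist":0}]}}

```text
time: 18.5
ee_pos: [0.6313, -0.0116, 0.0184]
eef_rot: [0.682, -0.189, 0.189, -0.681]
ft_force: [-0.1, 0.2, 0.0]
width: 0.0004
```

Call:
{"method": "jog_arm", "body": {"commands": [{"translation":[3.5,-1.5,0],"twist":-0.02},{"translation":[3.5,-1.5,0],"twist":-0.02},{"translation":[0,0,0],"twist":0}]}}

```text
time: 18.8
ee_pos: [0.6365, -0.0137, 0.0178]
eef_rot: [-0.678, 0.204, -0.201, 0.678]
ft_force: [-10.5, 3.4, 3.3]
width: 0.0005
```

```bash
cat > ang.py <<'E'
from h import *
import sys
t=load("top"+sys.argv[1]);h=cv2.cvtColor(t["img"],cv2.COLOR_RGB2HSV)
def cen(lo,hi,box):
    m=cv2.inRange(h,lo,hi);M=np.zeros_like(m);x0,y0,x1,y1=box;M[y0:y1,x0:x1]=m[y0:y1,x0:x1]
    N,_,st,ce=cv2.connectedComponentsWithStats(M);i=1+np.argmax(st[1:,4]);return ce[i],st[i,4]
r,_=cen((0,150,100),(8,255,255),(390,230,420,260));p,n=cen((14,90,50),(30,255,255),(375,220,402,262))
R=onz(t,*r,.09)[:2];P=onz(t,*p,.085)[:2];d=P-R
print("red",r,"pin",p,n,"len",np.linalg.norm(d));A=np.degrees(np.arctan2(d[1],d[0]));print("head angle world",A,"screw",np.radians(112-6.6-A))
E
python3 st.py 15 270,210,390,360 300,150,460,300;python3 disc.py 15 .048; for i in 0 14 15; do python3 ang.py $i; done
```

```text
t 18.8 pos [ 0.6365 -0.0137  0.0178] xang -33.23 tilt [-0.004 -1.    -0.001] F [-10.5   3.4   3.3] w 0.0005 q7 -0.36
[315 336  20  16 255] [324.20392157 343.56862745]
((324.2095031738281, 343.5675964355469), (15.127037048339844, 19.411935806274414), 90.8683090209961)
disc [ 0.55815754 -0.24587958  0.048     ]
fixture mm -0.17834143818348705 0.30192333581528263
red [404.5 243.5] pin [386.05 248.1 ] 20 len 0.04466989022628209
head angle world 104.23363722679225 screw 0.020356870665167167
red [404.5483871  243.58064516] pin [386.78947368 236.36842105] 19 len 0.0450906301281238
head angle world 67.36529976744815 screw 0.6638307490670828
red [404.5 243.5] pin [388.11764706 233.58823529] 17 len 0.04515426514892198
head angle world 58.07160623595916 screw 0.8260363008628651
```

View pics/side15.png

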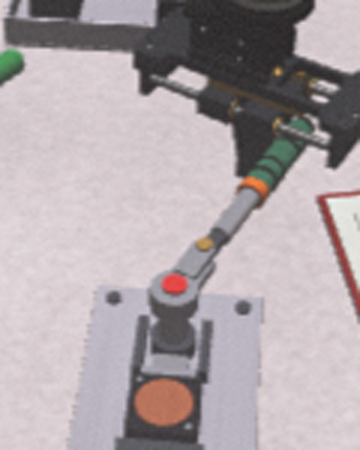

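View pics/top15.png

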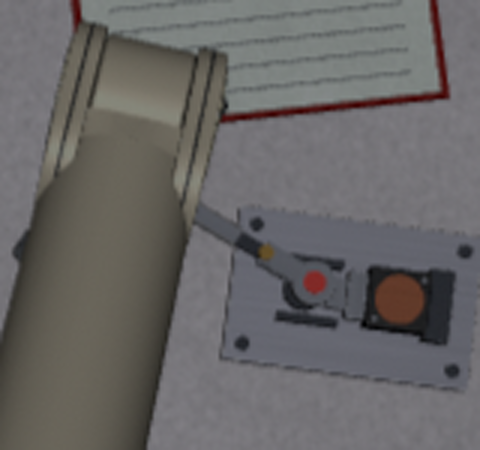

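The clamp is tight: screw ≈0.8, holder at y ≈0.3 mm, and 11 N on the finger, which is the breakover threshold. Now about 18 mm more for the kink, then I'll check.

Call:
{"method": "jog_arm", "body": {"commands": [{"translation":[4.2,-1.8,0],"twist":-0.035},{"translation":[4.2,-1.9,0],"twist":-0.035},{"translation":[4.1,-2,0],"twist":-0.035},{"translation":[4.1,-2.1,0],"twist":-0.035},{"translation":[0,0,0],"twist":0}]}}

```text
time: 19.4
ee_pos: [0.6527, -0.0213, 0.0177]
eef_rot: [0.662, -0.251, 0.247, -0.662]
ft_force: [-11.4, 5.0, 4.1]
width: 0.0004
```

```bash
python3 st.py 16 290,220,390,320 300,150,460,300;python3 disc.py 16 .048;  python3 ang.py 16
```

```text
t 19.4 pos [ 0.6527 -0.0213  0.0177] xang -41.28 tilt [-0.005 -1.    -0.002] F [-11.4   5.    4.1] w 0.0004 q7 -0.47
[315 336  20  16 255] [324.14117647 343.6       ]
((324.14276123046875, 343.5961608886719), (15.191052436828613, 19.326828002929688), 90.26998901367188)
disc [ 0.55801846 -0.24595077  0.048     ]
fixture mm -0.3083179024336056 0.21521669380448247
red [404.5 243.5] pin [388.11764706 233.58823529] 17 len 0.04515426514892198
head angle world 58.07160623595916 screw 0.8260363008628651
```

View pics/side16.png

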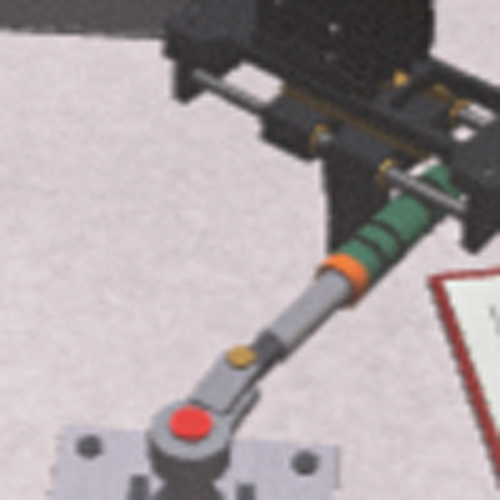

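View pics/top16.png

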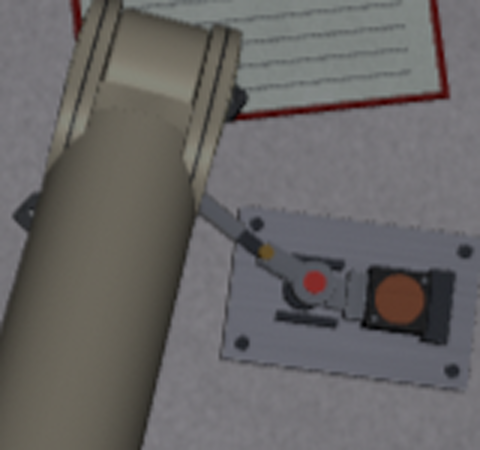

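```bash
cat > kink.py <<'E'
from h import *
import sys
for i in sys.argv[1:]:
    s=load("side"+i);h=cv2.cvtColor(s["img"],cv2.COLOR_RGB2HSV)
    def cen(lo,hi):
        m=cv2.inRange(h,lo,hi);m[:225]=0;m[310:]=0;m[:,:295]=0;m[:,:][:,380:]=0
        N,_,st,ce=cv2.connectedComponentsWithStats(m);L=[(ce[j],st[j,4]) for j in range(1,N) if st[j,4]>6];return L
    print(i,[(np.round(c,1).tolist(),int(n)) for c,n in cen((3,120,100),(30,255,255))])
    L=sorted(cen((3,120,100),(30,255,255)),key=lambda c:c[0][1]);
    if len(L)>=2:
        a=onz(s,*L[0][0],.08);r=[c for c in L[1:]][0][0];b=onz(s,*r,.085);d=(a-b)[:2];print("  handle ang",np.degrees(np.arctan2(d[1],d[0])),np.linalg.norm(d))
E
python3 kink.py 0 14 15 16
```

```text
0 [([312.1, 267.6], 26), ([321.9, 289.1], 8)]
  handle ang 105.34482022521117 0.08132435256218856
14 [([346.3, 268.6], 29), ([334.7, 289.9], 9)]
  handle ang 67.81558137694265 0.08262781183629318
15 [([355.1, 271.4], 29), ([337.7, 290.9], 9)]
  handle ang 57.32325132584757 0.08267312818062629
16 [([359.5, 273.6], 33), ([337.9, 290.9], 10)]
  handle ang 48.99469398115373 0.08177767740881334
```

The kink is now about 8–10°. Adding ~6 mm for a plain 11–13°, with a brief hold.

Call:
{"method": "jog_arm", "body": {"commands": [{"translation":[3,-1.6,0],"twist":-0.025},{"translation":[2.7,-1.5,0],"twist":-0.025},{"translation":[0,0,0],"twist":0},{"translation":[0,0,0],"twist":0}]}}

```text
time: 19.9
ee_pos: [0.658, -0.0244, 0.0177]
eef_rot: [0.656, -0.267, 0.263, -0.655]
ft_force: [-12.2, 3.8, 4.3]
width: 0.0004
```

```bash
python3 st.py 17 290,220,390,320 300,150,460,300; python3 kink.py 17; python3 ang.py 17
```

```text
t 19.9 pos [ 0.658  -0.0244  0.0177] xang -44.08 tilt [-0.005 -1.    -0.002] F [-12.2   3.8   4.3] w 0.0004 q7 -0.51
17 [([360.9, 274.3], 32), ([337.7, 290.9], 9)]
  handle ang 45.892054807501246 0.08226514795311643
red [404.5 243.5] pin [388.11764706 233.58823529] 17 len 0.04515426514892198
head angle world 58.07160623595916 screw 0.8260363008628651
```

View pics/side17.png

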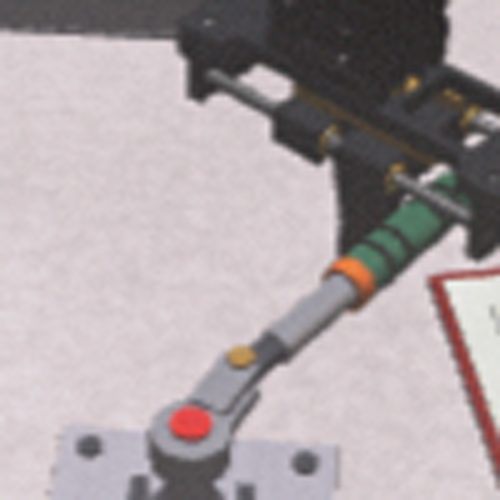

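A plain kink of ~12–13° shows at the brass pin (crop 241,356), with the screw tight. Backing off gently.

Call:
{"method": "jog_arm", "body": {"commands": [{"translation":[-4,2.2,0],"twist":0.02},{"translation":[-4,2,0],"twist":0.02},{"translation":[-4,2,0],"twist":0.02},{"translation":[-4,2,0],"twist":0.02},{"translation":[-4,1.8,0],"twist":0.02},{"translation":[-4,1.8,0],"twist":0.02},{"translation":[-4,1.8,0],"twist":0.02},{"translation":[-5,2,0],"twist":0},{"translation":[-8,3,0],"twist":0},{"translation":[-8,3,0],"twist":0},{"translation":[-8,3,0],"twist":0},{"translation":[-8,3,0],"twist":0},{"translation":[0,0,0],"twist":0},{"translation":[0,0,0],"twist":0}]}}

```text
time: 21.4
ee_pos: [0.5955, 0.0024, 0.0187]
eef_rot: [-0.672, 0.219, -0.219, 0.672]
ft_force: [-0.1, -0.1, 0.2]
width: 0.0004
```

Call:
{"method": "jog_arm", "body": {"commands": [{"translation":[0,0,15],"twist":0},{"translation":[0,0,30],"twist":0},{"translation":[0,0,40],"twist":0},{"translation":[-10,20,40],"twist":0},{"translation":[-20,40,20],"twist":0},{"translation":[-20,40,0],"twist":0},{"translation":[-20,40,0],"twist":0},{"translation":[0,0,0],"twist":0},{"translation":[0,0,0],"twist":0}]}}

```text
time: 22.3
ee_pos: [0.5256, 0.1429, 0.1646]
eef_rot: [-0.672, 0.218, -0.219, 0.673]
ft_force: [0.7, -0.7, -0.7]
width: 0.0002
```

```bash
python3 st.py 18 240,160,420,400 150,120,540,360; python3 kink.py 18; python3 ang.py 18; python3 disc.py 18 .048
```

```text
t 22.3 pos [0.5256 0.1429 0.1646] xang -35.98 tilt [ 0.001 -1.     0.001] F [ 0.7 -0.7 -0.7] w 0.0002 q7 -0.87
18 [([354.7, 271.3], 28), ([337.7, 290.9], 9)]
  handle ang 57.98059400591464 0.08233117676244775
red [404.5 243.5] pin [388.16666667 233.72222222] 18 len 0.04488606860974287
head angle world 58.34049287458872 screw 0.8213433437041591
[315 336  20  16 255] [324.20392157 343.56862745]
((324.2095031738281, 343.5675964355469), (15.127037048339844, 19.411935806274414), 90.8683090209961)
disc [ 0.55815754 -0.24587958  0.048     ]
fixture mm -0.17834143818348705 0.30192333581528263
```

View pics/side18.png

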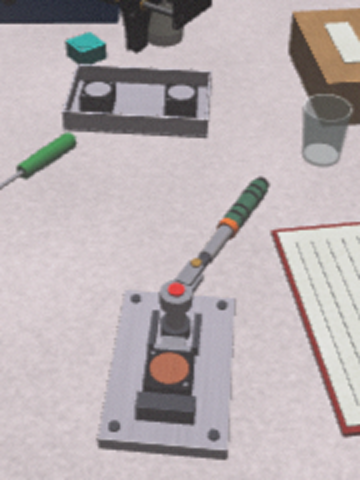

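View pics/top18.png

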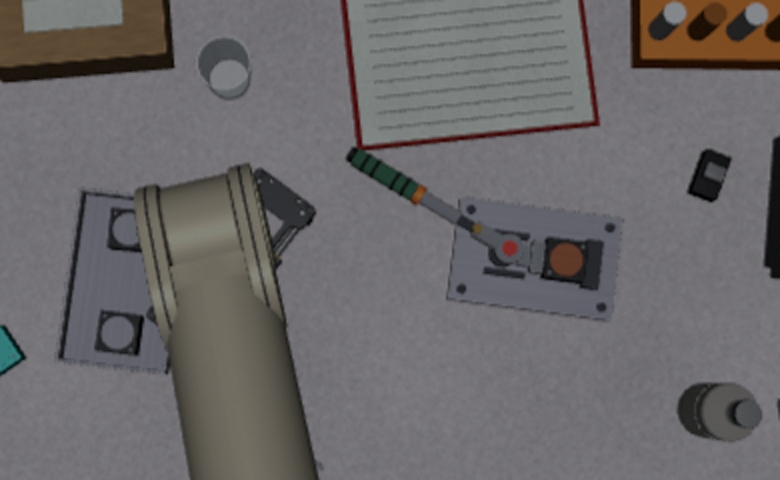

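The wrench is straight again (handle 58.0°, head 58.3°). The head is still at its tight angle, the holder is home at fixture (−0.2, 0.3) mm, and the other objects look unmoved. The arm is clear, so I'm handing in.

```bash
python3 -c "
from bench import *
print(close_job())"
```

```text
the job is handed in; nothing more can be done
None
```

The copper-disc holder is clamped in the fixture, and the wrench was swung clockwise until it broke over, then released. I handed the job in at about 22 s with the arm clear; no verdict was reported.

**Last checks, from the camera images:**

| Check | Measured |
|---|---|
| Holder position in the fixture | about (−0.2, +0.3) mm, disc up |
| Clamp screw | about 0.82 rad; it should stop at 0.80, so I read this as tight within 1–2° of error |
| Kink at breakover | about 12–13° with 12–13 N on the finger |
| Wrench after release | straight; head and handle agree within 0.5° |
| Silver holders and bystanders | look unmoved by eye in the last pictures; I did not measure them |

**What disagreed:** the real fingertips sit about 34 mm higher than the reported TCP. My first grasp therefore shut above the block, with no contact force. I found the offset in the side view and allowed for it. The second grasp then read 50 mm, and the holder touched the plate at the height I had predicted. One move call was also refused for its format before anything moved.

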